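# Open the barber's clipper case and lay the clipper in it

## Task

The clipper has been cleaned and goes back into its case, which stays open so it can air. Press the red latch lever on the front of the case fully down so that the lid springs ajar, then lift the lid by one of its tabs and ease it over, without flinging it, until it rests by itself on its stop. Lay the clipper switch side up, flat between the saddle posts, lowering it in the grip rather than dropping it, leave the lid open, and do not disturb the other things on the table.

Things in the scene. Friction and masses are not known exactly. Their poses are not given: they have to be found in the camera images.
- case: Blue-grey clipper case, black corners, fixed: 150 mm deep (its x), 270 wide (y), shell 62 high, 82 with lid shut, walls 4 mm. Origin: centre of its underside on the table, z up. Its front (-x side, latch and tabs) faces the robot; hinge along the back. Tray floor 10 mm above the table. At y -66 mm a 34 mm high divider cuts off an end compartment (oil bottle, spare blade), not to be used.
- bay (a point): Centre of the clipper bay on the tray floor, at (6, 33.5, 10) mm in the case's frame, same axes. Bay 195 mm long in y. The clipper lies along y, either way round, between two pairs of grey posts 24 mm high at y +-55 mm (8 mm long in y, 10 thick in x) that leave 56 mm in x. Between the pairs the floor is free for fingers: 54 mm forward and 65 mm back of the centre.
- lid (a joint): Lid angle, rad: 0 shut (latched up to 0.02), about 0.1 once sprung ajar, 1.80 (103 degrees) on its stop. Turns about the case's +y axis through lid_hinge. Lid 0.36 kg, light hinge friction: below about 1.3 rad it falls shut when let go, above about 1.55 it sinks on to the stop (two steel arms behind it). It cannot be lifted while latched.
- lid_hinge (a point): Point on the lid's hinge line, middle of the case's back edge: (75, 0, 62) mm in the case's frame. Its axes turn with the lid and match the case's when shut. The lid is 150 mm deep, 20 mm thick; open, its tabs reach 240 mm above the table. Two 9 mm sprung steel pins in the front corners (x -64, y +-118 mm in the case's frame) push the lid ajar and stay 14 mm proud of the rim.
- tab_left (a point): Grip point in the +y black lift tab on the lid's front edge: (-168, 80, 7) mm from lid_hinge in the lid's axes. Tab 24 mm wide (y), 10 thick, stands 30 mm out from the edge; the point is 18 mm out, mid width and thickness. Pinched by its sides (fingers closing along y) it turns in the grip as the lid swings, tool still down; keep fingertips within 12 mm below the point to clear the lid.
- tab_right (a point): The same grip point in the -y lift tab: (-168, -80, 7) mm from lid_hinge in the lid's axes.
- latch (a joint): Angle of the red latch lever, rad: 0 at rest, 0.35 fully down on its stop; a spring brings it back. Pivot along the case's y at (-60, 0, 49) mm in the case's frame. It frees the lid before the stop, which takes about 6 N at the pad.
- latch_pad (a point): Pressing point on top of the red lever's pad: 21 mm out from the case's front, mid width, 52 mm above the table at rest. The pad is 30 mm wide (y) and reaches from 0 to 35 mm out of the front, so it is free from above. This point sinks about 12 mm when pressed fully down.
- clipper: White cordless hair clipper with chrome trim, loose, 0.3 kg: 170 mm long (its x, steel blade at +x, centred on the origin), 44 mm wide at the handle, 46 at the head (y), 40 mm high (the switch knob 2 mm more). Lies flat on the table, switch side up. Origin: centre of its underside, z up through the switch side. Grip across its width near the middle.
- canister: Bystander: clear glass canister with chrome lid and black knob, 112 mm across, 205 mm high, loose, combs inside. Origin: centre of its underside.
- dish: Bystander: round white ceramic dish of steel guard clips, 110 mm across, 26 mm high, loose. Origin: centre of its underside.
- comb_rack: Bystander: black rack with three purple guard combs in a row, 62 mm (x) by 170 mm (y), 60 mm high, loose. Origin: centre of its underside.
- brush: Bystander: neck brush with steel handle and dark bristles, 175 mm long (its x, bristles to +x), 46 mm wide, 31 mm high, lying loose. Origin: underside, about the middle of its length.
Mind the look-alikes: they are no part of the job. There is more than one size of the clipper; the job needs the middle-sized.

How it is judged:
On the way, in this order (a step that is already met when the one before it is completed fails the run):
1. the latch lever is pressed fully down (beyond 0.30 of 0.35 rad) (value of joint latch above 0.3 rad), for 0.05 s.
2. the lid rests on its stop (beyond 1.74 rad, still) (value of joint lid above 1.74 rad and velocity of joint lid between -0.1 and 0.1 rad/s), for 0.2 s.
3. the clipper is in the bay, its underside less than 15 mm above the tray floor, while still held by the fingers (x of clipper in the frame of bay between -0.012 and 0.012 m and y of clipper in the frame of bay between -0.018 and 0.018 m and z of clipper in the frame of bay between -0.004 and 0.015 m and contact force between clipper and the fingers above 0.5 N), for 0.05 s.
At the end, for the whole second after the job is handed in: Clipper still, flat and switch up on the bay floor between the posts: within 12 mm across and 18 mm along of the bay centre, underside under 4 mm above the floor, tilt under 0.08 rad, along the case within 0.12 rad (either way round); lid open on its stop (beyond 1.74 rad) (x of clipper in the frame of bay between -0.012 and 0.012 m and y of clipper in the frame of bay between -0.018 and 0.018 m and z of clipper in the frame of bay between -0.004 and 0.004 m and angle between clipper's own z axis and vertical below 0.08 rad and angle between the x axis of clipper and the y axis of case, either way round below 0.12 rad and linear speed of clipper below 0.02 m/s and value of joint lid above 1.74 rad); the robot touches nothing.
It fails at once if the glass canister is shifted more than 30 mm or tipped more than 17 degrees (distance of canister from where it was at the start of the episode above 0.03 m or angle between canister's own z axis and vertical above 0.3 rad).
It fails at once if the clip dish is shifted more than 30 mm or tipped more than 17 degrees (distance of dish from where it was at the start of the episode above 0.03 m or angle between dish's own z axis and vertical above 0.3 rad).
It fails at once if the comb rack is shifted more than 30 mm or tipped more than 17 degrees (distance of comb_rack from where it was at the start of the episode above 0.03 m or angle between comb_rack's own z axis and vertical above 0.3 rad).
It fails at once if the neck brush is shifted more than 30 mm or tipped more than 17 degrees (distance of brush from where it was at the start of the episode above 0.03 m or angle between brush's own z axis and vertical above 0.3 rad).
It fails at once if the lid is flung against its stop (faster than 3 rad/s beyond 1.4 rad) (value of joint lid above 1.4 rad and velocity of joint lid above 3 rad/s).
It also fails if it takes over 72 s, if anything falls off the work surface, if the arm or the gripper's body presses on something with over 40 N, if the wrist force passes 120 N, or if a joint passes its speed limit or range.

## Robot

A 6-joint arm with a two-finger parallel gripper is mounted at the origin on the work surface. World frame = base frame: x ahead of the robot, y to its left, z up, the work surface at z = 0. Lengths are in m, angles in rad, forces in N, time in s.
With the tool pointing down it reaches from about 0.35 to 0.775 m from the base axis. Payload 5.5 kg.
Tool frame: the origin (TCP) lies at the very end of the fingers, on their centre line; the grasp point (between the pads) lies 19 mm behind it; z points along the fingers, y is the line along which they close (so a half turn about z gives the same grasp; the last joint's range is limited). The gripper opens to 85 mm and grips with 20 to 120 N. Pads are 22 mm wide; open, the fingers measure 114 mm over their backs; the gripper's body (76 mm by 85 mm) begins 54 mm behind the grasp point. The pads swing forward as they close: fully open they stand 13 mm farther back than shut.
Start: joints at [-1.366, 0.313, 0.046, 1.304, 0, 1.431], TCP at [0.194, -0.541, 0.231] pointing down, gripper open.
Joint ranges: [-2.76, 2.76], [-0.86, 1.69], [-1.03, 1.26], [-2.2, 2.34], [-1.47, 1.5], [-3.14, 3.14]. Speed limits (rad/s): [2.57, 2.57, 3.14, 3.14, 3.14, 3.14].

## Interface

Orientations are given as a unit quaternion [w, x, y, z].
In Python, from rig import get_state, cams, workorder, spotter gives the robot as it stands.
- The arm moves only by the tool jog_arm, never from a script. Its argument "targets" is a list that holds one entry, the list of rows, each a list of 7 numbers: the shift along the tool's x, y, z in m, then the turn, a rotation vector about the tool's x, y, z in rad, then the gripper command: -1 is fully open, 1 is shut, values between are in proportion. A call has 1 to 20 rows; each row is the pose to reach, as a shift and turn from the pose commanded when the call began, along the tool's axes at that moment; what a row does not reach only later rows make up. A row lasts 1/12 s, in which the tool goes at most 41.7 mm and 7.16 degrees, less where a joint would pass 70% of its speed; a pose out of reach is approached as far as the arm can. A call with a gripper value outside its range is refused whole. The fingers move at their own pace and stop on an object; "force" is the grip in N (left out, the last holds). Time passes only in rows, so rows that repeat a pose let the fingers close. It gives the time, the measured TCP pose, the force, the opening and the grip force at its end, in the units of the state.
- get_state(): the state, without advancing time (a new reading comes with each control period).
- cams.snapshot(name): name is "scene" or "top" or "wrist"; returns the picture (384x512x3 uint8, red, green, blue); there is no depth.
- cams.camera_info(name): a dict with "fx", "fy", "cx", "cy" (pixels), "position" and "orientation" of the camera in the world; the wrist camera has in their place "tool_from_camera" (4x4, takes a point from camera to tool coordinates, whose origin is the TCP and whose axes are the flange's). Camera axes: x right, y up, looking along -z (the intrinsics and any distortion apply to the point x, -y, -z); pixel columns grow to the right and rows downward; lengths in m; the calibration is good to about 2 mm. A picture is of the moment at which its call begins: read the wrist's pose just before it. camera_info takes no time and is no camera call.
- workorder.sign_off(): hands the job in; it is judged then, once.
Trained networks look in the newest picture that a camera, given by its name, has taken for a name from the list of things; names that differ only in an ending like _2 or _b are one class to them, and where a whole thing is asked for, a point or a joint stands for the part that bears it (a point fixed in the world has none). Each returns a list of dicts, best first, with "score" (0 to 1); they miss things now and then, are a little off and sometimes report something else, mostly with a low value. They report only what shows in the picture. A call takes as long as a camera call. They do not tell look-alikes from the thing itself.
- spotter.find_in(camera, name): "point" ([x, y, z] in m, in world coordinates, good to about 4 mm: the middle of the surface that is visible of it).
- spotter.masks_of(camera, name): "region" (384x512 bool, what is visible of it).
The state is a dict: "time_s": time; "joints": joint angles; "joint_vel": joint speeds; "effort": joint torques, N m; "tcp_pos": TCP position; "eef_rot": TCP orientation; "force": force on the tool from outside, world axes, zero at the start; "moment": the same for the moment, N m; "grip_width": finger opening in m; "finger_force": force on a finger pad.
Only numpy, scipy, OpenCV 4.12 (cv2) and the standard library are available. Lean on these libraries where they do the work, as an engineer would, in place of code of your own. Each camera call takes 0.05 s, during which the arm holds its last target. There are 200 camera calls.

## Working session

There is one attempt and no reset: what is moved stays moved. The work goes in short steps, Python scripts to look and compute and a tool call to move; the robot and the scene stay as the last step left them, time stands still between calls to the robot, and variables do not carry over. Pictures are saved under pics/ and viewed, at most 10 in all, crops included, and the job is handed in when it is done.

Besides the shell and the picture viewer there is one more tool, called after "Call:" as name([rows], argument=value, ...), one row to a line, values as JSON. jog_arm: Moves the arm, as the interface text tells. Its arguments: {"type":"object","properties":{"targets":{"type":"array"},"force":{"type":"number"}},"required":["targets"]}

```bash
mkdir -p pics
cat > h.py <<'E'
import numpy as np, cv2
from scipy.spatial.transform import Rotation as R
from rig import get_state, cams, workorder, spotter
def q2R(q): return R.from_quat([q[1],q[2],q[3],q[0]])
def cam(name):
    i=cams.camera_info(name)
    if name=='wrist':
        s=get_state(); T=np.array(i['tool_from_camera']); Rt=q2R(s['eef_rot']).as_matrix()
        return i,Rt@T[:3,:3],Rt@T[:3,3]+np.array(s['tcp_pos'])
    return i,q2R(i['orientation']).as_matrix(),np.array(i['position'])
def ray(c,u,v,z):
    i,M,p=c; d=M@np.array([(u-i['cx'])/i['fx'],-(v-i['cy'])/i['fy'],-1.])
    return p+d*(z-p[2])/d[2]
def proj(c,P):
    i,M,p=c; q=M.T@(np.array(P)-p); return i['cx']+i['fx']*q[0]/-q[2], i['cy']-i['fy']*q[1]/-q[2]
def save(a,n): cv2.imwrite('pics/'+n,cv2.cvtColor(a,cv2.COLOR_RGB2BGR))
E
python3 - <<'E'
from h import *
print({k:v for k,v in get_state().items()})
for n in ['top','scene']:
    save(cams.snapshot(n),n+'0.png'); print(n,cams.camera_info(n))
    for t in ['case','latch_pad','tab_left','tab_right','clipper','canister','dish','comb_rack','brush']:
        print(t,[(np.round(d['point'],3).tolist(),round(d['score'],2)) for d in spotter.find_in(n,t)])
E
```

```text
{'time_s': 0.0, 'joints': array([-1.36559207e+00,  3.14007940e-01,  4.49853037e-02,  1.30361067e+00,
        1.71786130e-05,  1.43118939e+00]), 'joint_vel': array([-0.0012047 , -0.00086052, -0.0007452 ,  0.00119021, -0.00105526,
       -0.00086234]), 'effort': array([ 6.39650098e-04, -4.80626249e+01,  2.98534620e+01,  1.93525414e-02,
       -1.28203910e-04, -9.79864723e-06]), 'tcp_pos': array([ 0.19424768, -0.54065187,  0.23040718]), 'eef_rot': array([-9.18276732e-04,  9.85174516e-01,  1.71552701e-01, -2.15351256e-05]), 'force': array([-0.01157334,  0.46672897,  0.85861303]), 'moment': array([ 0.01170604, -0.0369297 ,  0.07535138]), 'finger_force': 0.0, 'grip_width': 0.08550405788570499}
top {'fx': 460.3151098223413, 'fy': 460.3151098223413, 'cx': 252.36672302644322, 'cy': 183.39427820832668, 'position': array([0.46337156, 0.0393045 , 1.28902615]), 'orientation': array([-0.70002765, -0.03938779,  0.0230402 ,  0.71265633])}
case [([0.558, -0.189, 0.086], 0.78), ([0.557, -0.195, 0.082], 0.33)]
latch_pad []
tab_left []
tab_right [([0.554, -0.199, 0.084], 0.88)]
clipper [([0.591, 0.283, 
[... 384 characters left out ...]
01814, 'fy': 420.7029779901814, 'cx': 259.27302016849853, 'cy': 189.82854927757492, 'position': array([ 1.3810979 , -0.33386837,  0.95176023]), 'orientation': array([0.78601226, 0.33028154, 0.21117225, 0.47802209])}
case [([0.599, -0.202, 0.084], 0.88), ([0.496, 0.44, 0.026], 0.6)]
latch_pad []
tab_left [([0.578, -0.203, 0.081], 0.75)]
tab_right [([0.575, -0.201, 0.082], 0.8)]
clipper [([0.576, 0.15, 0.038], 0.98), ([0.602, 0.281, 0.03], 0.9), ([0.34, 0.296, 0.048], 0.63)]
canister [([0.85, -0.071, 0.156], 0.71)]
dish [([0.745, -0.228, 0.012], 0.96)]
comb_rack [([0.766, 0.234, 0.025], 0.82), ([0.572, -0.202, 0.084], 0.45)]
brush [([0.498, 0.438, 0.027], 0.93), ([0.597, -0.205, 0.086], 0.27)]
```

View pics/top0.png

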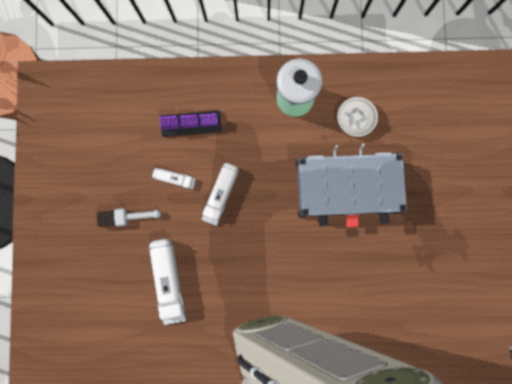

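Run:
```python
from h import *
a=cv2.imread('pics/top0.png')
c=cam('top')
a=cams.snapshot('top')
L={}
for d in spotter.masks_of('top','clipper'):
    m=d['region'].astype(np.uint8); 
    v,u=np.nonzero(m); r=cv2.minAreaRect(np.c_[u,v].astype(np.float32))
    zc=0.03
    b=np.array([ray(c,*p,zc)[:2] for p in cv2.boxPoints(r)])
    print(round(d['score'],2),m.sum(),np.round(r[0]),'centre',b.mean(0).round(4),'sides',np.linalg.norm(b[1]-b[0]).round(4),np.linalg.norm(b[2]-b[1]).round(4),'dir',(b[1]-b[0]).round(3))
```

```text
0.97 2004 [167. 281.] centre [0.3148 0.3042] sides 0.0708 0.2248 dir [ 0.011 -0.07 ]
0.81 1019 [221. 194.] centre [0.5483 0.1549] sides 0.1714 0.049 dir [ 0.159 -0.065]
0.73 440 [174. 178.] centre [0.5948 0.2846] sides 0.0302 0.1169 dir [ 0.029 -0.007]
0.31 6352 [352. 189.] centre [ 0.554  -0.2044] sides 0.2904 0.1919 dir [ 0.008 -0.29 ]
```

The top view shows three clippers: large at (167,281), 225 mm long; middle at (221,194), 171 mm; small at (174,178), 117 mm. The one at (221,194) fits the 170 mm asked for. The case is at (352,187), with the red latch at (352,221) and the tabs at (323,219) and (384,217).

Run:
```python
from h import *
c=cam('top')
a=cams.snapshot('top'); 
crop=np.hstack([cv2.resize(a[140:250,185:265],None,fx=4.5,fy=4.5,interpolation=2)[:480],cv2.resize(a[145:232,290:412],None,fx=3.5,fy=3.5,interpolation=2).repeat(1,0) if 0 else cv2.copyMakeBorder(cv2.resize(a[145:232,290:412],None,fx=3.5,fy=3.5,interpolation=2),0,480-304,0,0,cv2.BORDER_CONSTANT)])
save(crop,'crop1.png')
h=a.astype(int)
red=(h[...,0]>150)&(h[...,1]<90)&(h[...,2]<90); v,u=np.nonzero(red[200:235,330:375]);print('red',u.min()+330,u.max()+330,v.min()+200,v.max()+200, 'centre',ray(c,u.mean()+330,v.mean()+200,.052))
dark=(h.max(2)<45)
n,l,s,ce=cv2.connectedComponentsWithStats(dark[150:230,285:415].astype(np.uint8))
for k in range(1,n):
    if s[k,4]>8:
        p=ce[k]+[285,150]; print(s[k],p.round(1),ray(c,*p,.069).round(4),ray(c,*p,.08).round(4))
```

```text
red 346 358 215 227 centre [ 0.4683455  -0.19675251  0.052     ]
```

View pics/crop1.png

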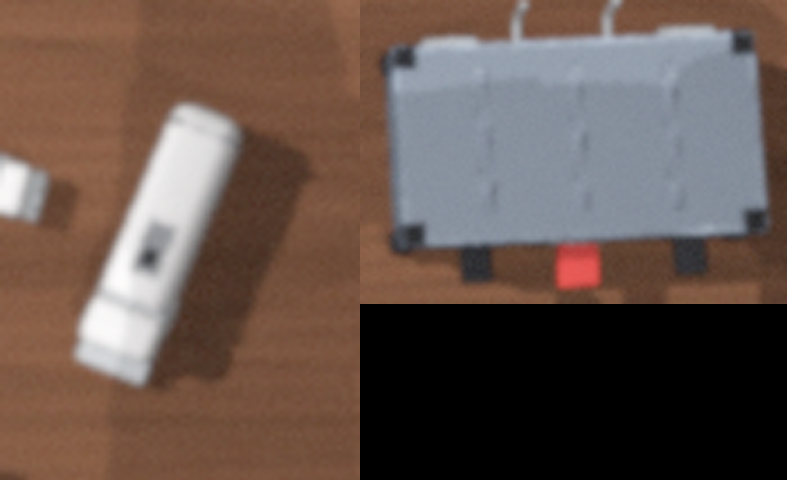

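The crop confirms it: the middle clipper lies switch up, with its blade end towards the robot. I can read the lid corners and both tabs from the same crop. Next I'll fit the case pose.

```bash
cat >> h.py <<'E'
def mv(P,yaw,q=None,p=None):
    s=get_state(); Rt=q2R(s['eef_rot']) if q is None else q2R(q)
    G=R.from_euler('z',yaw)*R.from_quat([1,0,0,0])
    d=Rt.inv().apply(np.array(P)-np.array(s['tcp_pos'] if p is None else p)); w=(Rt.inv()*G).as_rotvec()
    print('shift',d.round(4),'rot',w.round(4))
E
python3 - <<'E'
from h import *
from scipy.optimize import least_squares
c=cam('top')
f=lambda x,y:((x-360)/3.5+290-.36,y/3.5+145-.36)
obs=[((-75,135,82),f(393,246)),((-75,-135,82),f(767,232)),((75,135,82),f(390,52)),((75,-135,82),f(751,32)),((-93,80,69),f(476,263)),((-93,-80,69),f(690,257))]
def W(p,P):
    P=np.array(P)/1000; return np.r_[R.from_euler('z',p[2]).apply(P)[:2]+p[:2],P[2]]
g=lambda p:np.ravel([np.subtract(proj(c,W(p,P)),o) for P,o in obs])
r=least_squares(g,[.56,-.2,0]); p=r.x; print(p.round(4),r.fun.reshape(-1,2).round(1).tolist())
for n,P in dict(latch=(-96,0,52),tabL=(-93,80,69),bay=(6,33.5,10),hinge=(75,0,62)).items(): print(n,W(p,P).round(4))
l=W(p,(-96,0,52))
mv([l[0]-0.03,l[1]+.04,.25],p[2]+np.pi)
E
```

```text
[ 0.5635 -0.193   0.0256] [[2.2, 0.1], [-0.7, -0.3], [0.1, -1.3], [-0.2, -0.3], [-0.7, 1.3], [-0.8, 0.4]]
latch [ 0.4675 -0.1954  0.052 ]
tabL [ 0.4685 -0.1154  0.069 ]
bay [ 0.5687 -0.1593  0.01  ]
hinge [ 0.6385 -0.191   0.062 ]
shift [ 0.3593 -0.2808 -0.0187] rot [-1.0000e-04  1.0000e-04 -2.8224e+00]
```

Call:
jog_arm([
  [[0.18, -0.14, -0.019, 0, 0, -1.41, 1], [0.18, -0.14, -0.019, 0, 0, -1.41, 1], [0.18, -0.14, -0.019, 0, 0, -1.41, 1], [0.18, -0.14, -0.019, 0, 0, -1.41, 1], [0.18, -0.14, -0.019, 0, 0, -1.41, 1], [0.18, -0.14, -0.019, 0, 0, -1.41, 1], [0.18, -0.14, -0.019, 0, 0, -1.41, 1], [0.18, -0.14, -0.019, 0, 0, -1.41, 1], [0.18, -0.14, -0.019, 0, 0, -1.41, 1], [0.18, -0.14, -0.019, 0, 0, -1.41, 1], [0.18, -0.14, -0.019, 0, 0, -1.41, 1], [0.18, -0.14, -0.019, 0, 0, -1.41, 1], [0.359, -0.281, -0.019, 0, 0, -2.822, 1], [0.359, -0.281, -0.019, 0, 0, -2.822, 1], [0.359, -0.281, -0.019, 0, 0, -2.822, 1], [0.359, -0.281, -0.019, 0, 0, -2.822, 1], [0.359, -0.281, -0.019, 0, 0, -2.822, 1], [0.359, -0.281, -0.019, 0, 0, -2.822, 1], [0.359, -0.281, -0.019, 0, 0, -2.822, 1], [0.359, -0.281, -0.019, 0, 0, -2.822, 1]],
])

```text
time_s: 2.82
tcp_pos: [0.438, -0.1538, 0.2504]
eef_rot: [0.0, 0.187, 0.982, -0.0]
force: [0.1, 0.2, -0.2]
grip_width: -0.0
finger_force: 0.0
```

Run:
```python
from h import *
print(get_state()['joints'].round(2)); mv([.438,-.154,.25],np.pi+.0256)
```

```text
[-0.51  0.09 -0.18  1.29 -0.   -0.13]
shift [-0.0001 -0.0002  0.0004] rot [-2.000e-04  3.000e-04 -4.026e-01]
```

Call:
jog_arm([
  [[0, 0, 0, 0, 0, -0.4, 1], [0, 0, 0, 0, 0, -0.4, 1], [0, 0, 0, 0, 0, -0.4, 1], [0, 0, 0, 0, 0, -0.4, 1], [0, 0, 0, 0, 0, -0.4, 1], [0, 0, 0, 0, 0, -0.4, 1]],
])

```text
time_s: 3.32
tcp_pos: [0.4373, -0.1554, 0.2504]
eef_rot: [0.0, -0.006, 1.0, -0.0]
force: [0.4, -0.1, 0.8]
grip_width: -0.0001
finger_force: 0.0
```

Run:
```python
from h import *
c=cam('wrist'); a=cams.snapshot('wrist'); save(a,'w1.png')
for n in ['latch_pad','tab_left','tab_right']:
    print(n,[(np.round(d['point'],4).tolist(),round(d['score'],2)) for d in spotter.find_in('wrist',n)])
for P in [(.4675,-.1954,.052),(.4685,-.1154,.069)]: print(np.round(proj(c,P)))
h=a.astype(int); red=(h[...,0]>120)&(h[...,1]<90)&(h[...,2]<90)
n,l,s,ce=cv2.connectedComponentsWithStats(red.astype(np.uint8)); print(s[1:][s[1:,4]>50],ce[1:][s[1:,4]>50])
mv([.4675,-.1954,.08],np.pi+.0256)
```

```text
latch_pad [([0.4671, -0.1966, 0.0495], 0.56)]
tab_left [([0.5028, -0.2265, 0.0837], 0.84)]
tab_right [([0.5074, -0.2261, 0.0842], 0.91)]
[216. 193.]
[295. 199.]
[[  21  147  255   89 4877]
 [ 200  149   27   13  143]
 [  19  168   28    7   94]
 [ 476  184   36   36  444]
 [ 454  220   53   21  501]
 [  32  238   38   10  185]
 [ 448  243   44   12  231]
 [  42  260   36    7   98]
 [ 455  264   23    6   53]
 [  39  270   41    7  124]
 [ 430  273   27    7   81]
 [  43  280   39    6  113]
 [ 428  283   36    6   98]] [[125.98564691 186.39245438]
 [213.85314685 154.2027972 ]
 [ 30.14893617 171.19148936]
 [496.23873874 199.90765766]
 [479.69860279 229.94011976]
 [ 49.06486486 242.25945946]
 [469.86147186 246.96103896]
 [ 60.18367347 263.10204082]
 [467.67924528 266.0754717 ]
 [ 60.88709677 272.5483871 ]
 [442.65432099 275.74074074]
 [ 62.30088496 282.51327434]
 [446.65306122 285.63265306]]
shift [-0.0298 -0.0403  0.1703] rot [-0.0001  0.     -0.013 ]
```

View pics/w1.png

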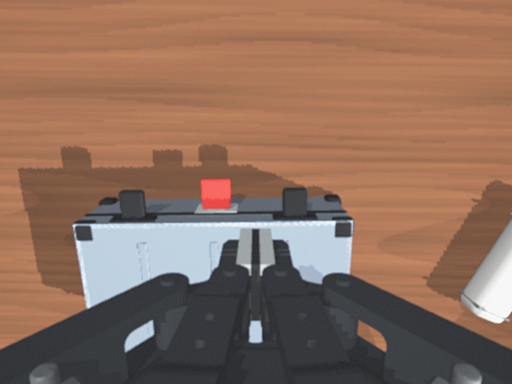

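The wrist view puts the red pad at (216,193) and the left tab at (295,202). Both agree with my case pose to about 2 mm. I'll go over the pad and press in steps.

Call:
jog_arm([
  [[-0.03, -0.041, 0.1, 0, 0, -0.013, 1], [-0.03, -0.041, 0.1, 0, 0, -0.013, 1], [-0.03, -0.041, 0.1, 0, 0, -0.013, 1], [-0.03, -0.041, 0.185, 0, 0, -0.013, 1], [-0.03, -0.041, 0.185, 0, 0, -0.013, 1], [-0.03, -0.041, 0.185, 0, 0, -0.013, 1], [-0.03, -0.041, 0.2, 0, 0, -0.013, 1], [-0.03, -0.041, 0.2, 0, 0, -0.013, 1], [-0.03, -0.041, 0.204, 0, 0, -0.013, 1], [-0.03, -0.041, 0.204, 0, 0, -0.013, 1], [-0.03, -0.041, 0.204, 0, 0, -0.013, 1]],
])

```text
time_s: 4.43
tcp_pos: [0.468, -0.1962, 0.048]
eef_rot: [0.0, -0.013, 1.0, -0.0]
force: [-2.9, 1.2, 4.0]
grip_width: 0.0001
finger_force: 1.8
```

Call:
jog_arm([
  [[0, 0, 0.003, 0, 0, 0, 1], [0, 0, 0.003, 0, 0, 0, 1], [0, 0, 0.006, 0, 0, 0, 1], [0, 0, 0.006, 0, 0, 0, 1], [0, 0, 0.009, 0, 0, 0, 1], [0, 0, 0.009, 0, 0, 0, 1], [0, 0, 0.009, 0, 0, 0, 1]],
])

```text
time_s: 5.02
tcp_pos: [0.4689, -0.1963, 0.0417]
eef_rot: [0.002, -0.013, 1.0, -0.001]
force: [-9.9, 6.0, 29.6]
grip_width: 0.0
finger_force: 15.7
```

Call:
jog_arm([
  [[0, 0, -0.02, 0, 0, 0, 1], [0, 0, -0.1, 0, 0, 0, 1], [0, 0, -0.18, 0, 0, 0, 0], [0, 0.05, -0.18, 0, 0, 0, 0], [0.03, 0.05, -0.18, 0, 0, 0, 0], [0.03, 0.05, -0.18, 0, 0, 0, 0], [0.03, 0.05, -0.18, 0, 0, 0, 0], [0.03, 0.05, -0.18, 0, 0, 0, 0]],
])

```text
time_s: 5.68
tcp_pos: [0.4377, -0.1472, 0.219]
eef_rot: [0.002, -0.013, 1.0, -0.001]
force: [0.9, -0.4, 0.2]
grip_width: 0.0426
finger_force: 0.0
```

Run:
```python
from h import *
c=cam('wrist'); a=cams.snapshot('wrist'); save(a,'w2.png'); s=get_state(); print(s['tcp_pos'],s['grip_width'],s['force'])
p=np.array([.5635,-.193]);
def tab(th,y=.08):
    x=-.168*np.cos(th)+.007*np.sin(th)+.075; z=.062+.168*np.sin(th)+.007*np.cos(th)
    return np.r_[R.from_euler('z',.0256).apply([x,y,0])[:2]+p,z]
for th in (0,.1,.15): print(th,tab(th).round(4),np.round(proj(c,tab(th))),np.round(proj(c,tab(th,-.08))))
mv(tab(.1)-[0,0,.011],np.pi+.0256)
```

```text
[ 0.43731335 -0.1472336   0.21772616] 0.04232053089194902 [-0.26847523 -0.12197793 -0.51926726]
0 [ 0.4685 -0.1154  0.069 ] [289. 208.] [112. 208.]
0.1 [ 0.47   -0.1154  0.0857] [291. 216.] [104. 216.]
0.15 [ 0.4714 -0.1153  0.094 ] [292. 221.] [100. 221.]
shift [-0.0332  0.0312  0.143 ] rot [-0.0014  0.0023  0.0007]
```

View pics/w2.png

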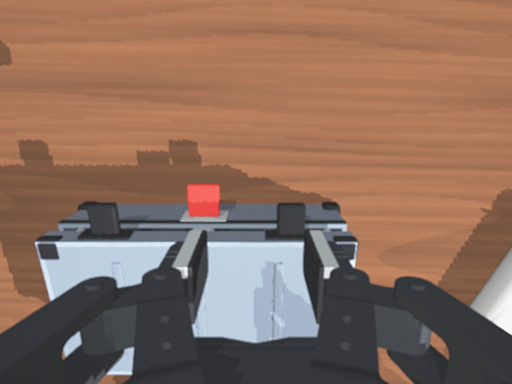

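The lid is ajar, with a gap visible at row 225. The left tab is at (291,218), as predicted. Next I'll descend on it and pinch.

Call:
jog_arm([
  [[-0.033, 0.031, 0.06, -0.001, 0.002, 0, 0], [-0.033, 0.031, 0.06, -0.001, 0.002, 0, 0], [-0.033, 0.031, 0.09, -0.001, 0.002, 0, 0], [-0.033, 0.031, 0.12, -0.001, 0.002, 0, 0], [-0.033, 0.031, 0.135, -0.001, 0.002, 0, 0], [-0.033, 0.031, 0.142, -0.001, 0.002, 0, 0], [-0.033, 0.031, 0.142, -0.001, 0.002, 0, 0], [-0.033, 0.031, 0.142, -0.001, 0.002, 0, 1], [-0.033, 0.031, 0.142, -0.001, 0.002, 0, 1], [-0.033, 0.031, 0.142, -0.001, 0.002, 0, 1], [-0.033, 0.031, 0.142, -0.001, 0.002, 0, 1], [-0.033, 0.031, 0.142, -0.001, 0.002, 0, 1], [-0.033, 0.031, 0.142, -0.001, 0.002, 0, 1]],
], force=25)

```text
time_s: 6.82
tcp_pos: [0.4694, -0.1164, 0.0764]
eef_rot: [-0.0, -0.013, 1.0, -0.001]
force: [-1.1, -5.1, -1.9]
grip_width: 0.0233
finger_force: 28.4
```

Run:
```python
from h import *
s=get_state(); print(s['tcp_pos'].round(4),s['grip_width'],s['force'],s['eef_rot'])
# arc rows, tool frame, from commanded pose ~ measured
Rt=q2R(s['eef_rot'])
def o(th):
    return np.r_[R.from_euler('z',.0256).apply([-.168*np.cos(th)+.007*np.sin(th),0,0])[:2],.168*np.sin(th)+.007*np.cos(th)]
for th in np.arange(.1,1.79,.08): print(round(th,2),Rt.inv().apply(o(th)-o(.1)).round(3).tolist())
```

```text
[ 0.4694 -0.1164  0.0764] 0.023293064916915712 [-1.1254987  -5.08283786 -1.85005199] [-1.46157648e-04 -1.26623871e-02  9.99919326e-01 -9.91928151e-04]
0.1 [0.0, 0.0, 0.0]
0.18 [-0.002, -0.0, -0.013]
0.26 [-0.006, -0.0, -0.026]
0.34 [-0.01, -0.0, -0.039]
0.42 [-0.016, -0.0, -0.051]
0.5 [-0.022, -0.0, -0.063]
0.58 [-0.03, -0.0, -0.074]
0.66 [-0.038, -0.0, -0.085]
0.74 [-0.047, -0.0, -0.095]
0.82 [-0.057, -0.0, -0.104]
0.9 [-0.067, -0.0, -0.112]
0.98 [-0.079, -0.0, -0.12]
1.06 [-0.09, -0.0, -0.126]
1.14 [-0.103, -0.0, -0.132]
1.22 [-0.115, -0.0, -0.136]
1.3 [-0.128, -0.0, -0.14]
1.38 [-0.141, -0.0, -0.143]
1.46 [-0.155, -0.0, -0.144]
1.54 [-0.168, -0.0, -0.144]
1.62 [-0.182, -0.0, -0.144]
1.7 [-0.195, -0.0, -0.142]
1.78 [-0.208, -0.0, -0.139]
```

Call:
jog_arm([
  [[-0.002, 0, -0.013, 0, 0, 0, 1], [-0.006, 0, -0.026, 0, 0, 0, 1], [-0.01, 0, -0.039, 0, 0, 0, 1], [-0.016, 0, -0.051, 0, 0, 0, 1], [-0.022, 0, -0.063, 0, 0, 0, 1], [-0.03, 0, -0.074, 0, 0, 0, 1], [-0.038, 0, -0.085, 0, 0, 0, 1], [-0.047, 0, -0.095, 0, 0, 0, 1], [-0.057, 0, -0.104, 0, 0, 0, 1], [-0.057, 0, -0.104, 0, 0, 0, 1]],
])

```text
time_s: 7.65
tcp_pos: [0.5287, -0.1149, 0.1816]
eef_rot: [0.001, -0.013, 1.0, -0.001]
force: [1.8, -4.2, -3.2]
grip_width: 0.0235
finger_force: 27.0
```

Call:
jog_arm([
  [[-0.01, 0, -0.008, 0, 0, 0, 1], [-0.022, 0, -0.016, 0, 0, 0, 1], [-0.033, 0, -0.022, 0, 0, 0, 1], [-0.046, 0, -0.028, 0, 0, 0, 1], [-0.058, 0, -0.032, 0, 0, 0, 1], [-0.071, 0, -0.036, 0, 0, 0, 1], [-0.084, 0, -0.039, 0, 0, 0, 1], [-0.098, 0, -0.04, 0, 0, 0, 1], [-0.111, 0, -0.04, 0, 0, 0, 1], [-0.125, 0, -0.04, 0, 0, 0, 1], [-0.131, 0, -0.039, 0, 0, 0, 1], [-0.138, 0, -0.038, 0, 0, 0, 1], [-0.144, 0, -0.0365, 0, 0, 0, 1], [-0.149, 0, -0.035, 0, 0, 0, 1], [-0.149, 0, -0.035, 0, 0, 0, 1], [-0.149, 0, -0.035, 0, 0, 0, 1]],
])

```text
time_s: 8.98
tcp_pos: [0.6761, -0.1109, 0.2161]
eef_rot: [0.001, -0.013, 1.0, -0.001]
force: [0.9, -4.6, 5.0]
grip_width: 0.0234
finger_force: 26.8
```

Call:
jog_arm([
  [[0, 0, 0, 0, 0, 0, 0], [0, 0, 0, 0, 0, 0, 0], [0, 0, 0, 0, 0, 0, 0], [0, 0, 0, 0, 0, 0, 0], [0, 0, -0.02, 0, 0, 0, 0], [0, 0, -0.04, 0, 0, 0, 0], [0.03, 0, -0.06, 0, 0, 0, 0], [0.06, 0, -0.06, 0, 0, 0, 0], [0.06, 0, -0.06, 0, 0, 0, -1]],
])

```text
time_s: 9.73
tcp_pos: [0.6098, -0.1102, 0.2742]
eef_rot: [-0.003, -0.013, 1.0, 0.001]
force: [0.6, 0.7, -0.6]
grip_width: 0.0532
finger_force: 0.0
```

Run:
```python
from h import *
a=cams.snapshot('scene'); b=cams.snapshot('top')
save(np.vstack([cv2.resize(a[100:384,100:450],(493,400)),b[100:290,130:420][:, :].repeat(1,0) if 0 else cv2.resize(b[130:260,180:440],(493,200))]),'s3.png')
c=cam('scene'); 
from scipy.optimize import least_squares
def tab(th,y): 
    x=-.168*np.cos(th)+.007*np.sin(th)+.075; z=.062+.168*np.sin(th)+.007*np.cos(th)
    return np.r_[R.from_euler('z',.0256).apply([x,y,0])[:2]+[.5635,-.193],z]
for th in (1.5,1.65,1.8): print(th,[(np.subtract(proj(c,tab(th,y)),(100,100))*1.408).round() for y in (.08,-.08)])
c=cam('top')
m=[d for d in spotter.masks_of('top','clipper')]
for d in m:
    v,u=np.nonzero(d['region']); r=cv2.minAreaRect(np.c_[u,v].astype(np.float32)); b=np.array([ray(c,*p,.03)[:2] for p in cv2.boxPoints(r)])
    print(round(d['score'],2),b.mean(0).round(4),b.round(3).tolist())
```

```text
1.5 [array([151., 121.]), array([ 64., 152.])]
1.65 [array([157., 130.]), array([ 69., 162.])]
1.8 [array([163., 140.]), array([ 74., 174.])]
0.92 [0.549  0.1546] [[0.481, 0.21], [0.637, 0.144], [0.617, 0.099], [0.461, 0.166]]
0.77 [0.5946 0.284 ] [[0.594, 0.344], [0.626, 0.336], [0.595, 0.224], [0.564, 0.232]]
0.73 [0.3152 0.3042] [[0.421, 0.357], [0.431, 0.289], [0.209, 0.252], [0.199, 0.319]]
```

View pics/s3.png

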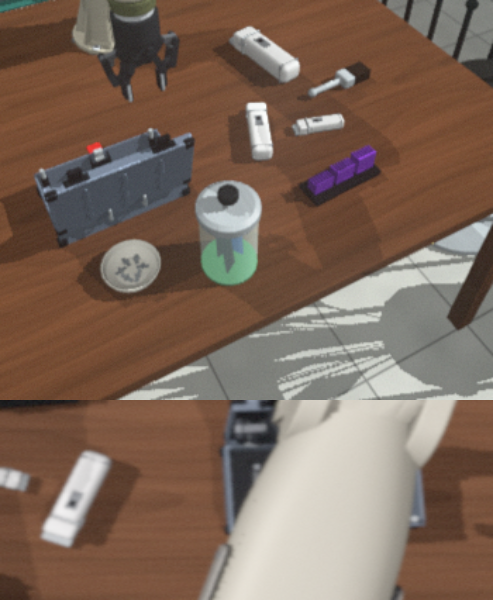

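The lid stands open on its stop: the tabs are at (163,140) and (74,174) in the crop, matching 1.80 rad. Next is the clipper.

Run:
```python
from h import *
mv([.595,.136,.24],2.747)
```

```text
shift [0.0135 0.2475 0.0345] rot [ 0.0008 -0.0016  0.4208]
```

Call:
jog_arm([
  [[0.013, 0.12, 0, 0, 0, 0.2, -1], [0.013, 0.12, 0, 0, 0, 0.2, -1], [0.013, 0.12, 0, 0, 0, 0.2, -1], [0.013, 0.248, 0.034, 0.001, -0.002, 0.421, -1], [0.013, 0.248, 0.034, 0.001, -0.002, 0.421, -1], [0.013, 0.248, 0.034, 0.001, -0.002, 0.421, -1], [0.013, 0.248, 0.034, 0.001, -0.002, 0.421, -1], [0.013, 0.248, 0.034, 0.001, -0.002, 0.421, -1], [0.013, 0.248, 0.034, 0.001, -0.002, 0.421, -1], [0.013, 0.248, 0.034, 0.001, -0.002, 0.421, -1]],
])

```text
time_s: 10.72
tcp_pos: [0.5963, 0.1356, 0.2403]
eef_rot: [0.0, 0.196, 0.981, -0.0]
force: [-0.1, 0.0, 0.1]
grip_width: 0.0855
finger_force: 0.0
```

Run:
```python
from h import *
c=cam('wrist'); a=cams.snapshot('wrist'); s=get_state(); print(s['tcp_pos'],s['grip_width'],s['joints'].round(2))
for d in spotter.masks_of('wrist','clipper')[:3]:
    m=d['region'].astype(np.uint8); v,u=np.nonzero(m); r=cv2.minAreaRect(np.c_[u,v].astype(np.float32)); bp=cv2.boxPoints(r); b=np.array([ray(c,*p,.03)[:2] for p in bp])
    cv2.polylines(a,[bp.astype(np.int32)],1,(0,255,0))
    print(round(d['score'],2),b.mean(0).round(4),b.round(4).tolist())
print(spotter.find_in('wrist','clipper'))
ax=np.array([np.cos(-.395),np.sin(-.395)]);n=np.array([-ax[1],ax[0]])
for sx in (-1,1):
  for sy in (-1,1):
    P=np.r_[np.array([.5485,.155])+sx*.085*ax+sy*.022*n,.03]; cv2.circle(a,tuple(int(round(x)) for x in proj(c,P)),2,(255,0,0),-1)
save(a,'w4.png')
```

```text
[0.59631867 0.1351282  0.24050804] 0.08476901840081424 [ 0.09  0.38  0.17  1.36 -0.    0.49]
0.97 [0.5948 0.2848] [[0.5616, 0.2327], [0.595, 0.3433], [0.6283, 0.3385], [0.5944, 0.225]]
0.58 [0.5499 0.1566] [[0.6145, 0.0976], [0.4645, 0.1702], [0.484, 0.2128], [0.6368, 0.1457]]
[{'point': [0.5948, 0.2868, 0.024], 'score': 0.79}, {'point': [0.5396, 0.1617, 0.0374], 'score': 0.77}]
```

View pics/w4.png

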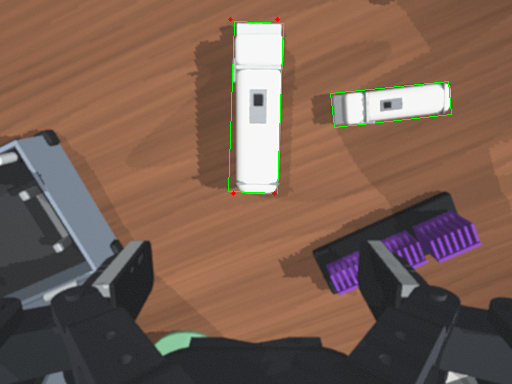

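The wrist view shows the middle clipper at (257,107), about 3 mm right of the earlier estimate, and the rack and small clipper clear of the fingers.

Run:
```python
from h import *
mv([.5499,.1568,.008],np.pi-.405)
```

```text
shift [0.0514 0.0025 0.2326] rot [-0.0003  0.0008  0.0081]
```

Call:
jog_arm([
  [[0.051, 0.002, 0.04, 0, 0.001, 0.008, -0.5], [0.051, 0.002, 0.08, 0, 0.001, 0.008, -0.5], [0.051, 0.002, 0.12, 0, 0.001, 0.008, -0.5], [0.051, 0.002, 0.15, 0, 0.001, 0.008, -0.5], [0.051, 0.002, 0.15, 0, 0.001, 0.008, -0.5], [0.051, 0.002, 0.18, 0, 0.001, 0.008, -0.5], [0.051, 0.002, 0.205, 0, 0.001, 0.008, -0.5], [0.051, 0.002, 0.225, 0, 0.001, 0.008, -0.5], [0.051, 0.002, 0.232, 0, 0.001, 0.008, -0.5], [0.051, 0.002, 0.232, 0, 0.001, 0.008, -0.5], [0.051, 0.002, 0.232, 0, 0.001, 0.008, 0], [0.051, 0.002, 0.232, 0, 0.001, 0.008, 1], [0.051, 0.002, 0.232, 0, 0.001, 0.008, 1], [0.051, 0.002, 0.232, 0, 0.001, 0.008, 1], [0.051, 0.002, 0.232, 0, 0.001, 0.008, 1], [0.051, 0.002, 0.232, 0, 0.001, 0.008, 1], [0.051, 0.002, 0.232, 0, 0.001, 0.008, 1]],
], force=40)

```text
time_s: 12.28
tcp_pos: [0.5511, 0.1576, 0.0106]
eef_rot: [0.002, 0.2, 0.98, 0.0]
force: [0.8, -2.8, 6.4]
grip_width: 0.0434
finger_force: 43.7
```

Call:
jog_arm([
  [[0, 0, -0.01, 0, 0, 0, 1], [0, 0, -0.04, 0, 0, 0, 1], [0, 0, -0.08, 0, 0, 0, 1], [0, 0, -0.12, 0, 0, 0, 1], [0, 0, -0.16, 0, 0, 0, 1], [0, 0, -0.16, 0, 0, 0, 1], [0, 0, -0.16, 0, 0, 0, 1]],
])

```text
time_s: 12.87
tcp_pos: [0.5511, 0.1581, 0.172]
eef_rot: [0.003, 0.2, 0.98, 0.001]
force: [-0.2, 0.7, -3.5]
grip_width: 0.0434
finger_force: 42.7
```

Run:
```python
from h import *
s=get_state(); print(s['tcp_pos'],s['grip_width'],s['finger_force'],s['force'])
mv([.5687,-.1593,.17],np.pi/2+.0256)
```

```text
[0.55114331 0.15814559 0.17195871] 0.04337592589138941 42.67550468444824 [-0.21763113  0.71784339 -3.46254229]
shift [-0.1405 -0.2852  0.0017] rot [0.0054 0.0023 1.1427]
```

Call:
jog_arm([
  [[-0.04, -0.07, 0, 0.003, 0.001, 0.57, 1], [-0.04, -0.07, 0, 0.003, 0.001, 0.57, 1], [-0.04, -0.07, 0, 0.003, 0.001, 0.57, 1], [-0.04, -0.07, 0, 0.003, 0.001, 0.57, 1], [-0.04, -0.07, 0, 0.003, 0.001, 0.57, 1], [-0.05, -0.1, 0, 0.005, 0.002, 1.143, 1], [-0.05, -0.1, 0, 0.005, 0.002, 1.143, 1], [-0.05, -0.1, 0, 0.005, 0.002, 1.143, 1], [-0.05, -0.1, 0, 0.005, 0.002, 1.143, 1], [-0.05, -0.1, 0, 0.005, 0.002, 1.143, 1], [-0.064, -0.13, 0, 0.005, 0.002, 1.143, 1], [-0.08, -0.16, 0, 0.005, 0.002, 1.143, 1], [-0.095, -0.19, 0, 0.005, 0.002, 1.143, 1], [-0.11, -0.22, 0, 0.005, 0.002, 1.143, 1], [-0.122, -0.25, 0, 0.005, 0.002, 1.143, 1], [-0.135, -0.275, 0, 0.005, 0.002, 1.143, 1], [-0.14, -0.285, 0.001, 0.005, 0.002, 1.143, 1], [-0.14, -0.285, 0.001, 0.005, 0.002, 1.143, 1], [-0.14, -0.285, 0.001, 0.005, 0.002, 1.143, 1], [-0.14, -0.285, 0.001, 0.005, 0.002, 1.143, 1]],
])

```text
time_s: 14.53
tcp_pos: [0.5654, -0.158, 0.1661]
eef_rot: [-0.003, 0.698, 0.716, -0.003]
force: [-0.0, 0.2, -2.9]
grip_width: 0.043
finger_force: 42.8
```

Run:
```python
from h import *
c=cam('wrist'); a=cams.snapshot('wrist'); s=get_state(); print(s['tcp_pos'],s['grip_width'],s['joints'].round(2),s['eef_rot'].round(4))
def W(P):
    P=np.array(P)/1000; return np.r_[R.from_euler('z',.0256).apply(P)[:2]+[.5635,-.193],P[2]]
# posts tops and case rim corners overlay
for y in (88.5,-21.5):
  for x in (6-28,6+28):
    for dy in (-4,4): cv2.circle(a,tuple(int(round(q)) for q in proj(c,W((x,y+dy,34)))),2,(255,0,0),-1)
for P in ((-75,135,62),(75,135,62),(-75,-135,62)): cv2.circle(a,tuple(int(round(q)) for q in proj(c,W(P))),3,(0,255,0),-1)
t=cams.snapshot('top'); ct=cam('top')
for y in (88.5,-21.5):
  for x in (6-28,6+28): cv2.circle(t,tuple(int(round(q)) for q in proj(ct,W((x,y,34)))),1,(255,0,0),-1)
save(np.hstack([a[:, :],cv2.resize(t[130:250,285:420],(270,240)).repeat(1,0) if 0 else cv2.copyMakeBorder(cv2.resize(t[130:250,285:420],(270,240)),0,144,0,0,0)]),'w5.png')
```

```text
[ 0.56569423 -0.15778651  0.16650034] 0.042945298881854395 [-0.41  0.37 -0.04  1.17 -0.    1.14] [-0.0029  0.6977  0.7164 -0.0027]
```

View pics/w5.png

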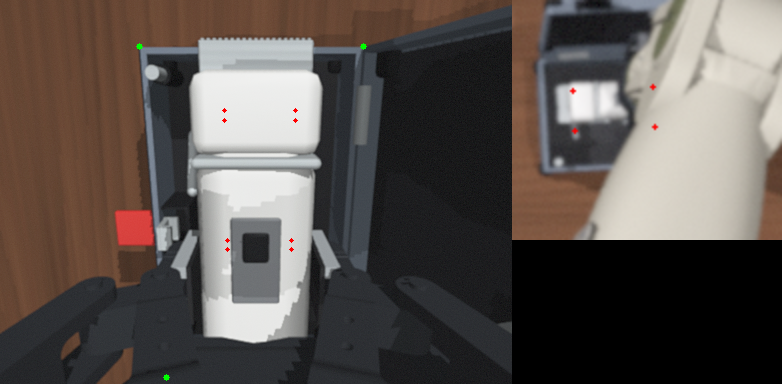

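The wrist view shows the clipper straight in the grip, with its axis on column 256. The rim corners at (140,48) and (360,47) fit the case pose. I'll check against the sprung pin tip at (151,72).

Run:
```python
from h import *
c=cam('wrist')
def W(P):
    P=np.array(P)/1000; return np.r_[R.from_euler('z',.0256).apply(P)[:2]+[.5635,-.193],P[2]]
print('pin',proj(c,W((-64,118,76))),proj(c,W((-64,118,62))),'latch',proj(c,W((-96,0,52))))
a=cams.snapshot('wrist').astype(int); red=(a[...,0]>150)&(a[...,1]<80)&(a[...,2]<80); v,u=np.nonzero(red[190:260,100:160]); print('red',u.min()+100,u.max()+100,v.min()+190,v.max()+190)
print([np.round(proj(c,W((-75-o,y,52-.1*o)))) for o in (0,35) for y in (15,-15)])
b=W((6,33.5,10)); print(b); mv([b[0],b[1],.06],np.pi/2+.0256)
```

```text
pin (np.float64(150.76749380143514), np.float64(71.29997643791802)) (np.float64(156.9329564083974), np.float64(72.89294157086186)) latch (np.float64(131.5395432679909), np.float64(228.17350271380894))
red 114 152 210 244
[array([156., 211.]), array([159., 245.]), array([114., 209.]), array([118., 244.])]
[ 0.56864053 -0.15935739  0.01      ]
shift [-0.0015  0.0031  0.1071] rot [-0.0067  0.0005  0.0013]
```

Call:
jog_arm([
  [[-0.001, 0.003, 0.03, -0.007, 0, 0.001, 1], [-0.001, 0.003, 0.06, -0.007, 0, 0.001, 1], [-0.001, 0.003, 0.085, -0.007, 0, 0.001, 1], [-0.001, 0.003, 0.105, -0.007, 0, 0.001, 1], [-0.001, 0.003, 0.11, -0.007, 0, 0.001, 1], [-0.001, 0.003, 0.11, -0.007, 0, 0.001, 1], [-0.001, 0.003, 0.11, -0.007, 0, 0.001, 1]],
])

```text
time_s: 15.27
tcp_pos: [0.5693, -0.16, 0.0581]
eef_rot: [0.001, 0.698, 0.716, 0.0]
force: [-0.3, -0.6, -1.8]
grip_width: 0.0435
finger_force: 42.6
```

Run:
```python
from h import *
s=get_state();print(s['tcp_pos'].round(4),s['force'].round(1),s['grip_width']); mv([.5686,-.1594,.021],np.pi/2+.0256)
```

```text
[ 0.5693 -0.16    0.0581] [-0.3 -0.6 -1.8] 0.04352521060779696
shift [ 0.0007 -0.0007  0.0371] rot [ 0.0016  0.0013 -0.0007]
```

Call:
jog_arm([
  [[0.001, -0.001, 0.01, 0, 0, 0, 1], [0.001, -0.001, 0.02, 0, 0, 0, 1], [0.001, -0.001, 0.027, 0, 0, 0, 1], [0.001, -0.001, 0.032, 0, 0, 0, 1], [0.001, -0.001, 0.035, 0, 0, 0, 1], [0.001, -0.001, 0.036, 0, 0, 0, 1], [0.001, -0.001, 0.036, 0, 0, 0, 1], [0.001, -0.001, 0.036, 0, 0, 0, 1]],
])

```text
time_s: 15.93
tcp_pos: [0.568, -0.1597, 0.0214]
eef_rot: [0.001, 0.699, 0.715, 0.0]
force: [-0.4, -0.1, -2.3]
grip_width: 0.0435
finger_force: 42.8
```

Call:
jog_arm([
  [[0, 0, 0.001, 0, 0, 0, 1], [0, 0, 0.001, 0, 0, 0, 1], [0, 0, 0.002, 0, 0, 0, 1], [0, 0, 0.002, 0, 0, 0, 1]],
])

```text
time_s: 16.27
tcp_pos: [0.5683, -0.1598, 0.0206]
eef_rot: [0.001, 0.699, 0.716, 0.0]
force: [-1.2, -0.1, 4.9]
grip_width: 0.0438
finger_force: 43.6
```

It's resting on the floor (force went from -2.3 to +4.9 N). Next I'll release it and retreat straight up.

Call:
jog_arm([
  [[0, 0, 0, 0, 0, 0, -0.15], [0, 0, 0, 0, 0, 0, -0.3], [0, 0, 0, 0, 0, 0, -0.4], [0, 0, 0, 0, 0, 0, -0.4], [0, 0, 0, 0, 0, 0, -0.4], [0, 0, -0.01, 0, 0, 0, -0.4], [0, 0, -0.03, 0, 0, 0, -0.4], [0, 0, -0.06, 0, 0, 0, -0.4], [0, 0, -0.1, 0, 0, 0, -0.4], [0, 0, -0.14, 0, 0, 0, -0.4], [0, 0, -0.18, 0, 0, 0, -0.4], [0, 0, -0.22, 0, 0, 0, -0.4], [0, 0, -0.22, 0, 0, 0, -0.4], [0, -0.1, -0.22, 0, 0, 0, -0.4], [0, -0.1, -0.22, 0, 0, 0, -0.4], [0, -0.1, -0.22, 0, 0, 0, -0.4], [0, -0.1, -0.22, 0, 0, 0, -0.4], [0, -0.1, -0.22, 0, 0, 0, -0.4]],
])

```text
time_s: 17.77
tcp_pos: [0.4672, -0.1618, 0.2401]
eef_rot: [0.002, 0.699, 0.715, 0.0]
force: [0.3, -0.4, 1.2]
grip_width: 0.0599
finger_force: 0.0
```

Run:
```python
from h import *
a=cams.snapshot('wrist'); s=get_state(); print(s['tcp_pos'],s['force'],s['grip_width'])
c=cam('wrist')
def W(P):
    P=np.array(P)/1000; return np.r_[R.from_euler('z',.0256).apply(P)[:2]+[.5635,-.193],P[2]]
for x,y in ((-16,118.5),(28,118.5),(-16,-51.5),(28,-51.5)): cv2.circle(a,tuple(int(round(q)) for q in proj(c,W((x,y,45)))),2,(255,0,0),-1)
b=cams.snapshot('scene')
save(np.hstack([a,cv2.copyMakeBorder(b[150:320,100:360],0,214,0,0,0)]),'w6.png')
```

```text
[ 0.46810661 -0.16199966  0.23997804] [0.79755427 0.22650201 0.84451257] 0.059562666739396065
```

View pics/w6.png

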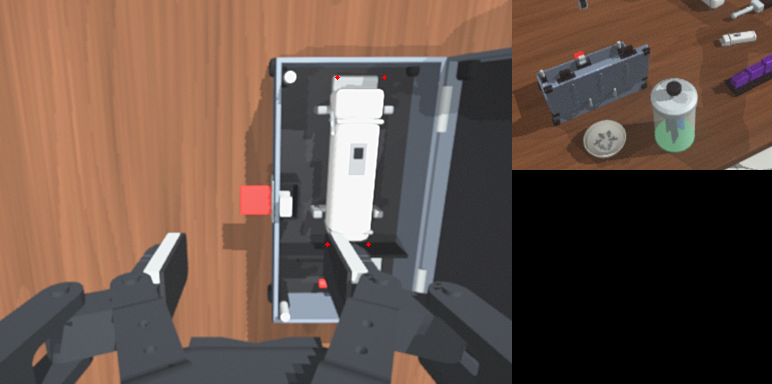

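The clipper is switch up between all four posts, its ends at rows 75 and 240, which agrees with the projected outline. The lid is open and the bystanders haven't moved.

```bash
python3 -c "
from rig import workorder; print(workorder.sign_off())"
```

```text
the job is handed in; nothing more can be done
None
```

The job is handed in: the clipper lies switch up between the posts in the bay, the lid rests open on its stop, and the other things on the table were not disturbed. The sign-off returned no verdict.

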